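Load the measuring stage and slide its stuck carriage home

TASK

Put the largest of the three round mounted specimens into the round nest of the stage's carriage, flat and upright, and leave the two smaller ones where they are. Then push the carriage into the white measuring head: it is stuck where it is parked and has to be broken free, then slide it on slowly until it sits fully home against the solid end stop hidden inside the head. Meet the stop gently, do not ram it, and leave the carriage home with the specimen still seated in its nest.

Things in the scene. Friction and masses are not known exactly. Their poses are not given: they have to be found in the camera images.
- specimen: the mounted specimen to load: black disc, 40 mm diameter, 21 mm high, 31 g, the widest of the three round specimens; origin at the centre of its underside, z up
- small_specimen_a: bystander: smaller black round specimen, 32 mm diameter, 15 mm high; origin at the centre of its underside
- small_specimen_b: bystander: smaller black round specimen, 30 mm diameter, 20 mm high; origin at the centre of its underside
- stage: fixed aluminium base plate 360 x 100 x 10 mm with two steel rails; origin at the centre of its underside on the work surface; its x axis (long side) is the direction in which the carriage travels towards the head, z up
- carriage: dark steel carriage, slides only along the stage's +x; deck 150 (x) x 76 mm, deck top at z = 38 mm; origin 65 mm behind its front edge, at work-surface height; parked at x = -75 mm in the stage's frame. Stuck there: the push has to rise to about 13 to 20 N, it breaks free with a small jerk within the first 18 mm, then slides against about 6 N of friction and stays where it is left
- nest (a point): centre of the floor of the round nest in the carriage's deck, 25 mm ahead (+x) of the carriage's origin, at z = 32 mm; the nest is 44 mm in diameter and 6 mm deep, open at the top, so a seated specimen stands 15 mm out of the deck
- knob_post (a point): the axis of the carriage's upright round knob, at z = 70 mm, 78 mm behind (-x) the carriage's origin: black knob 24 mm in diameter from z = 56 to 84 mm on a 14 mm steel post; push it in the stage's +x from behind, or pinch it from above
- head: white measuring head fixed over the far end of the stage: a tunnel, 75 mm towards the carriage and 90 mm away from it along x from its origin, 100 mm wide outside, 88 mm inside, 78 mm clear height, roof top at z = 86 mm with a round window up to 96 mm; origin on the stage's x axis at work-surface height, 95 mm ahead of the stage's origin
- tunnel_mouth (a point): middle of the head's open mouth, on the line of the knob's travel, at z = 40 mm. Out of sight inside sits the end stop: the carriage touches it after 83 to 139 mm of travel from its parking place, different each time. It is a plunger with 6 mm of spring travel (0.7 N at first touch, 4 N fully pressed), then solid; over 20 N damages it
There are look-alikes about, which are no part of the job. Leave any orange or red look-alike of the specimen alone.

How it is judged:
On the way, in this order (a step that is already met when the one before it is completed fails the run):
1. the specimen sits flat in the nest while the carriage is still parked (moved less than 6 mm) (horizontal distance between specimen and nest below 0.004 m and z of specimen in the frame of nest below 0.002 m and angle between specimen's own z axis and vertical below 0.06 rad and x of carriage in the frame of stage below -0.069 m and contact force between the fingers and specimen below 0.1 N), for 0.2 s.
2. the carriage has broken free (more than 20 mm from its parking place) with the specimen in its nest (x of carriage in the frame of stage above -0.055 m and horizontal distance between specimen and nest below 0.004 m), for 0.1 s.
At the end, for the whole second after the job is handed in: the carriage rests against the hidden stop within about 2 mm of its solid end, the plunger still pressed in (more than 3 N on it), not moving; the largest specimen lies in the nest within 4 mm of its centre, down on its floor within 2 mm and upright within 3 degrees (contact force between carriage and head above 3 N and linear speed of carriage below 0.005 m/s and horizontal distance between specimen and nest below 0.004 m and z of specimen in the frame of nest below 0.002 m and angle between specimen's own z axis and vertical below 0.06 rad and linear speed of specimen below 0.02 m/s); the robot touches nothing.
It fails at once if the carriage presses on the end stop with more than 20 N (contact force between carriage and head above 20 N).
It fails at once if the carriage moves faster than 0.3 m/s (linear speed of carriage above 0.3 m/s).
It fails at once if one of the smaller specimens is moved by more than 15 mm (distance of any of small_specimen_a, small_specimen_b from where it was at the start of the episode above 0.015 m).
It also fails if it takes over 62 s, if anything falls off the work surface, if the arm or the gripper's body presses on something with over 40 N, if the wrist force passes 120 N, or if a joint passes its speed limit or range.

ROBOT

A 6-joint arm with a two-finger parallel gripper is mounted at the origin on a cart in front of the work surface, level with it; the furniture and walls round the work are solid. World frame = base frame: x ahead of the robot, y to its left, z up, the work surface at z = 0. Lengths are in m, angles in rad, forces in N, time in s.
With the tool pointing down it reaches from about 0.25 to 0.775 m from the base axis. Payload 4 kg.
Tool frame: the origin (TCP) lies at the very end of the fingers, on their centre line; the grasp point (between the pads) lies behind it (robot.grasp_offset is the y of the grasp point in the tool frame, in m); y points along the fingers, z is the direction in which the jaws open and shut, and the axes are right-handed (so a half turn about y gives the same grasp; the last joint's range is limited). The gripper opens to 94 mm and grips with 3 to 60 N. Pads are 16 mm wide; open, the fingers measure 119 mm over their backs; the gripper's body (75 mm by 177 mm) begins 78 mm behind the grasp point.
Start: joints at [-1.438, 0.087, 1.371, -0, 1.684, -0.103], TCP at [0.128, -0.535, 0.206] pointing down, gripper open.
Joint ranges: [-3.1, 3.1], [-0.76, 2.03], [0.27, 2.55], [-1.08, 4.22], [0.17, 2.65], [-2.57, 2.57]. Speed limits (rad/s): [2.79, 2.79, 3.14, 3.14, 3.14, 3.14].

INTERFACE

Orientations are given as a rotation vector (axis times angle).
In Python, from station import robot gives the robot as it stands. The module is installed in compiled form; this text tells all that it offers.
- The arm moves only by the tool move_arm, never from a script. Its argument "plan" is text: rows parted by semicolons, each of 7 numbers parted by spaces: the shift along the tool's x, y, z in m, then the turn, a rotation vector about the tool's x, y, z in rad, then the opening, from 0 (shut) to 1 (fully open). In form: dx dy dz wx wy wz fingers; .... A call has 1 to 8 rows; each row shifts and turns the pose as measured when the row begins, along the tool's axes as they then stand; what a row does not reach is not made up. A row lasts 1/12 s, in which the tool goes at most 41.7 mm and 7.16 degrees, less where a joint would pass 70% of its speed; a pose out of reach is approached as far as the arm can. A call with a gripper value outside its range is refused whole. The fingers move at their own pace and stop on an object; "squeeze" is the grip in N (left out, the last holds). Time passes only in rows, so rows that do not move let the fingers close. It gives the time, the measured TCP pose, the force and the opening at its end, in the units of the state.
- robot.state(): the state, without advancing time (a new reading comes with each control period).
- robot.read_camera(name): name is "scene" or "side" or "wrist"; returns a dict with "image" (420x560x3 uint8, red, green, blue), "fx", "fy", "cx", "cy" (pixels), "distortion" ([k1, k2, p1, p2, k3] as OpenCV has them; the pictures are not rectified), "xyz" and "attitude" of the camera in the world. Camera axes: x right, y up, looking along -z (the intrinsics and any distortion apply to the point x, -y, -z); pixel columns grow to the right and rows downward; lengths in m; the calibration is good to about 2 mm. A picture is of the moment at which its call begins. There is no depth.
- robot.finish_job(): hands the job in, once; it reports no verdict.
The state is a dict: "t": time; "q": joint angles; "dq": joint speeds; "joint_torque": joint torques, N m; "tcp_pos": TCP position; "tool_rot": TCP orientation; "contact_force": force on the tool from outside, world axes, zero at the start; "moment": the same for the moment, N m; "opening": opening from 0.0 (shut) to 1.0 (fully open).
Only numpy, scipy, OpenCV 4.12 (cv2) and the standard library are available. Lean on these libraries where they do the work, as an engineer would, in place of code of your own. Each camera call takes 0.05 s, during which the arm holds its last target.

## Working session

There is one attempt and no reset: what is moved stays moved. The work goes in short steps, Python scripts to look and compute and a tool call to move; the robot and the scene stay as the last step left them, time stands still between calls to the robot, and variables do not carry over. Pictures are saved under pics/ and viewed, and the job is handed in when it is done.

Besides the shell and the picture viewer there is one more tool, called after "Emit:" as name(argument=value, ...) on one line, values as JSON. move_arm: Moves the arm, as the interface text tells. Its arguments: {"type":"object","properties":{"plan":{"type":"string"},"squeeze":{"type":"number"}},"required":["plan"]}

```bash
mkdir -p pics; cat > h.py <<'E'
from station import robot
import numpy as np, cv2
from scipy.spatial.transform import Rotation as R
def snap(n,f):
    c=robot.read_camera(n); cv2.imwrite('pics/'+f,c['image'][:,:,::-1]); np.save('pics/'+f+'.npy',c,allow_pickle=True); return c
def load(f): return np.load('pics/'+f+'.npy',allow_pickle=True).item()
def rot(c):
    a=np.array(c['attitude'],float)
    return a if a.shape==(3,3) else (R.from_rotvec(a).as_matrix() if a.size==3 else None)
def ray(c,u,v):
    K=np.array([[c['fx'],0,c['cx']],[0,c['fy'],c['cy']],[0,0,1.]])
    p=cv2.undistortPoints(np.array([[[u,v]]],float),K,np.array(c['distortion'],float))[0,0]
    return np.array(c['xyz']),rot(c)@np.array([p[0],-p[1],-1.])
def onz(c,u,v,z):
    o,d=ray(c,u,v); return o+d*(z-o[2])/d[2]
def proj(c,P):
    K=np.array([[c['fx'],0,c['cx']],[0,c['fy'],c['cy']],[0,0,1.]])
    p=rot(c).T@(np.array(P,float)-c['xyz']); 
    return cv2.projectPoints(np.array([[p[0],-p[1],-p[2]]]),np.zeros(3),np.zeros(3),K,np.array(c['distortion'],float))[0][0,0]
E
python3 - <<'E'
from h import *
np.set_printoptions(precision=4,suppress=True)
for n in ['scene','side','wrist']:
    c=snap(n,n+'0.png'); print(n,c['xyz'],c['attitude'],c['fx'],c['distortion'])
print(robot.state(),robot.grasp_offset)
E
```

```text
scene [-0.0802  0.3696  0.8899] [ 0.3786 -0.7478 -2.0598] 380.8395747291657 [-0.1004  0.      0.      0.      0.    ]
side [0.52   1.2951 0.6575] [0.0265 1.6712 2.602 ] 509.450628649723 [-0.0322  0.      0.      0.      0.    ]
wrist [ 0.1989 -0.5181  0.3839] [-0.2121  0.1703 -1.3274] 328.8033121533042 [-0.0797  0.      0.      0.      0.    ]
{'t': 0.15, 'q': array([-1.4381,  0.0878,  1.3719, -0.    ,  1.6836, -0.1031]), 'dq': array([-0.0003,  0.001 , -0.0052,  0.0003, -0.0016, -0.0001]), 'joint_torque': array([  0.0005, -34.0644, -30.2794,   0.0719,   0.0306,  -0.0001]), 'tcp_pos': array([ 0.1284, -0.5344,  0.2046]), 'tool_rot': array([-0.2483,  2.0981, -2.0946]), 'contact_force': array([-0.101 , -1.2477,  0.4138]), 'moment': array([0.0566, 0.0622, 0.0253]), 'opening': 1.0001788633755382} -0.0188
```

View pics/scene0.png

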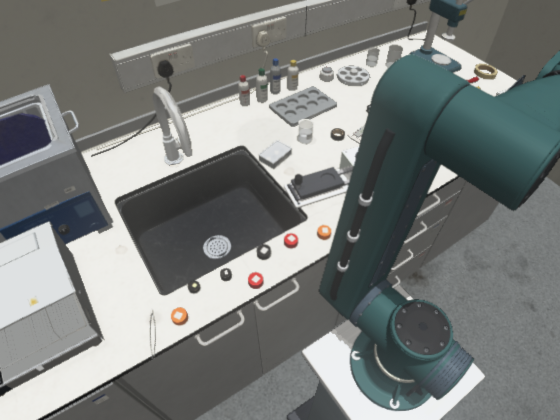

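View pics/side0.png

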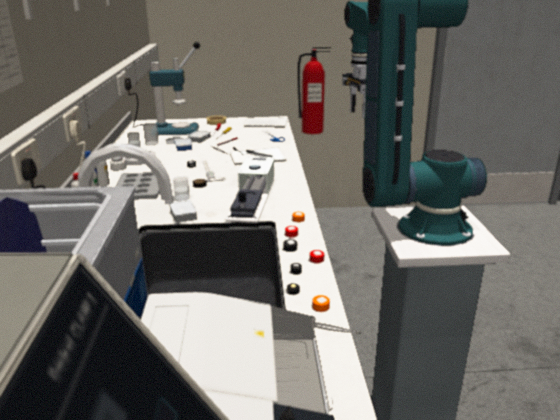

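View pics/wrist0.png

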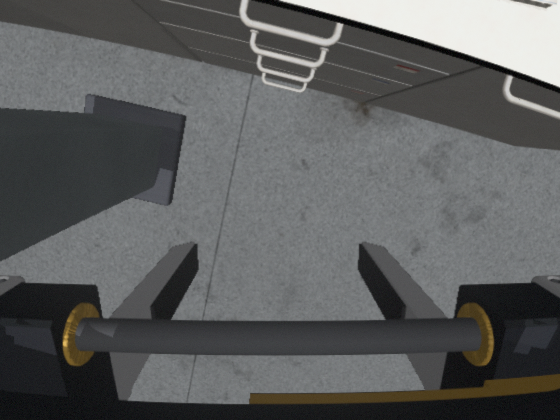

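The scene view shows three black discs near (194,286), (226,274) and (264,251), with red and orange look-alikes around them. The stage with its black knob (298,180) sits at about (320,185), and the arm hides the head.

```bash
python3 - <<'E'
from h import *
np.set_printoptions(precision=4,suppress=True)
c=load('scene0.png')
for n,u,v,z in [('a',194,286,.015),('b',226,274,.015),('c',264,251,.02),('knob',298,180,.08),('stageUL',291,184,.01),('mouth',342,155,.08)]:
    print(n,onz(c,u,v,z))
im=c['image'][:,:,::-1]
cv2.imwrite('pics/s1.png',cv2.resize(im[140:320,170:370],None,fx=4,fy=4,interpolation=cv2.INTER_CUBIC)[:600])
cv2.imwrite('pics/s1.png',cv2.resize(im[150:300,180:370],None,fx=4,fy=4,interpolation=cv2.INTER_CUBIC))
c=load('side0.png');im=c['image'][:,:,::-1]
cv2.imwrite('pics/s2.png',cv2.resize(im[140:290,220:340],None,fx=4,fy=4,interpolation=cv2.INTER_CUBIC))
g=load('scene0.png')['image'].max(2)
m=(g<60).astype(np.uint8)
n,l,s,ce=cv2.connectedComponentsWithStats(m)
for i in range(1,n):
    if 20<s[i,4]<400: print(s[i],ce[i])
E
```

```text
a [0.4352 0.2956 0.015 ]
b [0.4211 0.2094 0.015 ]
c [0.4244 0.0894 0.02  ]
knob [ 0.5467 -0.1075  0.08  ]
stageUL [ 0.5987 -0.1199  0.01  ]
mouth [ 0.5602 -0.2873  0.08  ]
[407   0   9  10  45] [410.8667   2.6   ]
[158  62  15  16 175] [164.9943  69.2   ]
[543  69  17   9  63] [551.7937  73.1587]
[511  78  12  11  35] [518.0857  82.5714]
[116 150 118  54 276] [169.7138 177.0688]
[350 204  18  32 303] [358.0132 218.9703]
[  1 213  45  25 214] [ 16.5841 227.5047]
[ 59 225  11  10  57] [ 64.9649 230.4386]
[340 241  16  25 213] [346.5775 252.4319]
[403 302  12   6  38] [407.7895 304.4737]
[155 317  68  40 125] [185.648 338.12 ]
[ 39 358 113  62 298] [ 96.7718 388.2953]
[  0 385  12  11  66] [  4.1818 389.303 ]
```

View pics/s1.png

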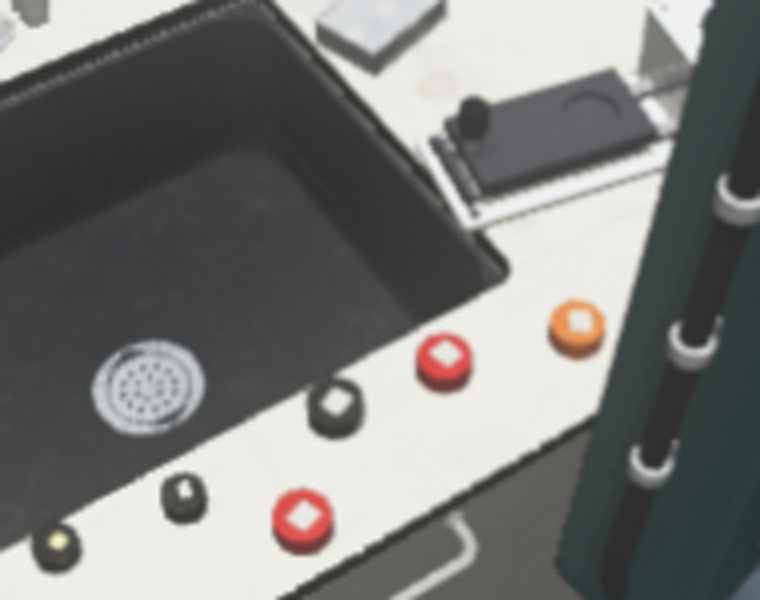

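View pics/s2.png

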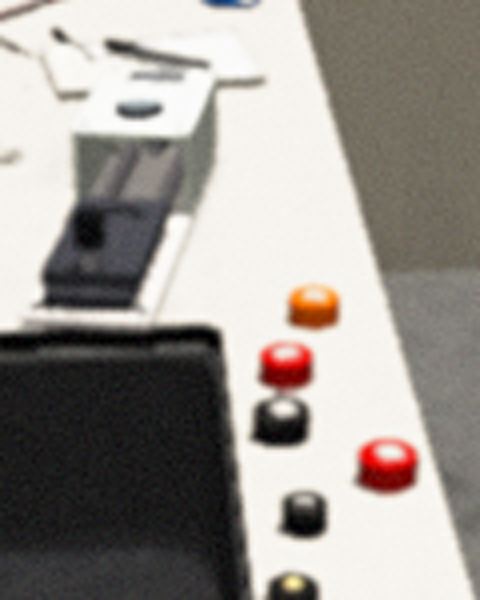

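```bash
python3 - <<'E'
from h import *
np.set_printoptions(precision=4,suppress=True)
c=load('scene0.png'); s=load('side0.png')
# crop -> pixels ; tops
f=lambda c,x,y:(180+x/4,150+y/4)
for n,x,y,z in [('spec',338,402,.021),('red1',446,353,.021),('red2',303,516,.021),('or',580,322,.021),('b',185,490,.02),('deckbackL',447,122,.038),('deckbackR',490,195,.038),('deckfrontR',660,140,.038),('deckfrontL',613,70,.038),('platebackR',470,228,.01),('platebackL',428,143,.01),('nest',592,107,.038)]:
    print(n,onz(c,*f(c,x,y),z))
print(R.from_rotvec(robot.state()['tool_rot']).as_matrix())
w=load('wrist0.png'); T=R.from_rotvec(robot.state()['tool_rot']).as_matrix()
print('cam in tool',T.T@(np.array(w['xyz'])-robot.state()['tcp_pos'])); print(T.T@rot(w))
E
```

```text
spec [0.4245 0.0878 0.021 ]
red1 [0.4175 0.0032 0.021 ]
red2 [0.3622 0.1534 0.021 ]
or [ 0.3869 -0.0915  0.021 ]
b [0.4218 0.2076 0.02  ]
deckbackL [ 0.5881 -0.1147  0.038 ]
deckbackR [ 0.5083 -0.0986  0.038 ]
deckfrontR [ 0.4819 -0.2414  0.038 ]
deckfrontL [ 0.5627 -0.2594  0.038 ]
platebackR [ 0.509  -0.0821  0.01  ]
platebackL [ 0.5994 -0.105   0.01  ]
nest [ 0.539  -0.2193  0.038 ]
[[-0.9723 -0.0002  0.2336]
 [-0.2336  0.0016 -0.9723]
 [-0.0002 -1.     -0.0016]]
cam in tool [-0.0724 -0.1793  0.0003]
[[ 0.0001 -0.9683 -0.2498]
 [ 0.0006  0.2498 -0.9683]
 [ 1.     -0.      0.0006]]
```

Emit:
move_arm(plan="0 0 0 0 -0.12 0 0.66;0 0 0 0 -0.12 0 0.66;0 0 0 0 -0.12 0 0.66;0 0 0 0 -0.12 0 0.66;0 0 0 0 -0.12 0 0.66;0 0 0 0 -0.12 0 0.66;0 0 0 0 -0.12 0 0.66;0 0 0 0 -0.12 0 0.66")

```text
t: 0.82
tcp_pos: [0.1282, -0.5323, 0.2002]
tool_rot: [-1.026, 1.46, -1.444]
contact_force: [-0.2, 0.3, -0.7]
opening: 0.659
```

```bash
cat >> h.py <<'E'
def go(P,yaw=None):
    "delta in current tool frame to reach P, and turn about tool y so that tool x has heading yaw(deg)"
    s=robot.state(); T=R.from_rotvec(s['tool_rot']).as_matrix()
    d=T.T@(np.array(P)-s['tcp_pos'])
    h=np.degrees(np.arctan2(T[1,0],T[0,0]))
    print('t %.2f'%s['t'],'tcp',s['tcp_pos'].round(4),'heading %.2f'%h,'y-axis',T[:,1].round(4),'F',s['contact_force'].round(2),'op %.3f'%s['opening'],'q',s['q'].round(2))
    print('delta tool mm',(d*1000).round(1))
    if yaw is not None:
        # full rot vec to goal
        c,si=np.cos(np.radians(yaw)),np.sin(np.radians(yaw))
        x=np.array([c,si,0]);y=np.array([0,0,-1.]);G=np.c_[x,y,np.cross(x,y)]
        print('rotvec tool',R.from_matrix(T.T@G).as_rotvec().round(4))
E
python3 -c "
from h import *
go([.4245,.088,.12],-100.5)"
```

```text
t 0.82 tcp [ 0.1282 -0.5323  0.2002] heading -109.31 y-axis [-0.0013  0.0098 -1.    ] F [-0.2   0.31 -0.67] op 0.659 q [-1.44  0.09  1.38  0.    1.68 -1.1 ]
delta tool mm [-682.7   85.9   74.9]
rotvec tool [ 0.0038 -0.1537 -0.0092]
```

Emit:
move_arm(plan="0 0 0 0 -0.077 0 0.66;0 0 0 0.004 -0.077 -0.009 0.66;-0.039 0 0.0105 0 0 0 0.66;-0.039 0 0.0105 0 0 0 0.66;-0.039 0 0.0105 0 0 0 0.66;-0.039 0 0.0105 0 0 0 0.66;-0.039 0 0.0105 0 0 0 0.66;-0.039 0 0.0105 0 0 0 0.66")

```text
t: 1.48
tcp_pos: [0.2293, -0.3093, 0.1935]
tool_rot: [-1.112, 1.35, -1.334]
contact_force: [1.2, 0.6, -0.7]
opening: 0.657
```

```bash
python3 -c "
from h import *
go([.4245,.088,.2],-100.5)"
```

```text
t 1.48 tcp [ 0.2293 -0.3093  0.1935] heading -100.48 y-axis [-0.0026  0.0098 -0.9999] F [ 1.21  0.63 -0.67] op 0.657 q [-1.08 -0.28  1.73  0.    1.7  -0.9 ]
delta tool mm [-426.3   -3.1  119.7]
rotvec tool [ 0.0043  0.0003 -0.0092]
```

Emit:
move_arm(plan="-0.04 -0.001 0.0112 0 0 0 0.66;-0.04 -0.001 0.0112 0 0 0 0.66;-0.04 -0.001 0.0112 0 0 0 0.66;-0.04 -0.001 0.0112 0 0 0 0.66;-0.04 -0.001 0.0112 0 0 0 0.66;-0.04 -0.001 0.0112 0 0 0 0.66;-0.04 -0.001 0.0112 0 0 0 0.66;-0.04 -0.001 0.0112 0 0 0 0.66")

```text
t: 2.15
tcp_pos: [0.3716, -0.0079, 0.203]
tool_rot: [-1.106, 1.351, -1.341]
contact_force: [0.3, -0.3, -0.9]
opening: 0.658
```

```bash
python3 -c "
from h import *
go([.4245,.088,.2],-100.5); snap('wrist','w1.png')"
```

```text
t 2.15 tcp [ 0.3716 -0.0079  0.203 ] heading -100.84 y-axis [ 0.0019  0.0088 -1.    ] F [ 0.27 -0.25 -0.94] op 0.658 q [-0.18 -0.32  1.74  0.01  1.72  0.01]
delta tool mm [-104.1    3.9   33.9]
rotvec tool [-0.0002 -0.0059 -0.009 ]
```

View pics/w1.png

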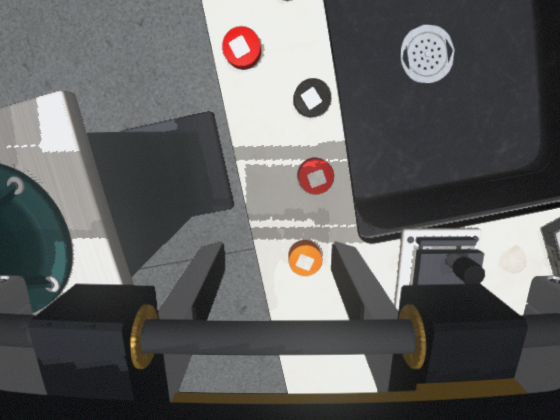

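```bash
python3 -c "
from h import *
c=load('w1.png')
im=c['image'][:,:,::-1]
cv2.imwrite('pics/w1s.png',cv2.resize(im[60:140,260:360],None,fx=7,fy=7,interpolation=cv2.INTER_CUBIC))
print(onz(c,311.5,98,.021))
m=(im[84:112,298:326].min(2)>150).astype(np.uint8)
n,l,s,ce=cv2.connectedComponentsWithStats(m); print(s,ce+[298,84]); print(onz(c,*(ce[1]+[298,84]),.021))
print(onz(c,469,270,.084))
"
```

```text
[0.42660007 0.08920277 0.021     ]
[[  0   0  28  28 505]
 [  0   0   1   1   1]
 [  3   3  21  23 278]] [[311.88118812  97.32277228]
 [298.          84.        ]
 [310.85611511  97.8705036 ]]
[0.41511099 0.10577126 0.021     ]
[ 0.55005727 -0.10631268  0.084     ]
```

View pics/w1s.png

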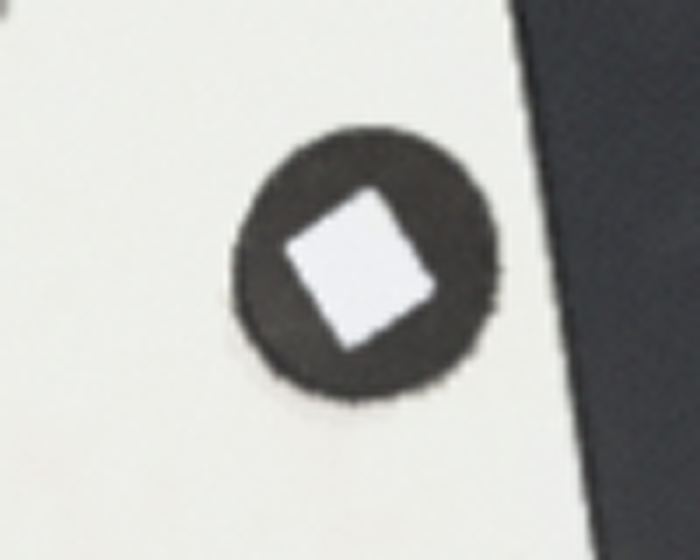

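Emit:
move_arm(plan="-0.018 0.015 0.012 0 -0.006 -0.009 0.66;-0.018 0.015 0.012 0 0 0 0.66;-0.018 0.015 0.012 0 0 0 0.66;0 0.015 0 0 0 0 0.66;0 0 0 0 0 0 0.66")

```text
t: 2.62
tcp_pos: [0.421, 0.0556, 0.1421]
tool_rot: [-1.124, 1.322, -1.32]
contact_force: [-1.0, -0.6, -0.6]
opening: 0.661
```

```bash
python3 -c "
from h import *
go([.4265,.089,.1],-100.5); c=snap('wrist','w2.png')
u,v=proj(c,[.4265,.089,.021]).astype(int);print(u,v)
im=c['image'][:,:,::-1]
cv2.imwrite('pics/w2s.png',cv2.resize(im[max(v-50,0):v+50,u-60:u+60],None,fx=6,fy=6,interpolation=cv2.INTER_CUBIC))
"
```

```text
t 2.62 tcp [0.421  0.0556 0.1421] heading -98.88 y-axis [ 0.0048  0.0059 -1.    ] F [-0.99 -0.58 -0.62] op 0.661 q [-0.01 -0.18  1.75  0.01  1.56  0.15]
delta tool mm [-33.6  42.3   0.2]
rotvec tool [-0.0038  0.0283 -0.0066]
277 172
```

View pics/w2s.png

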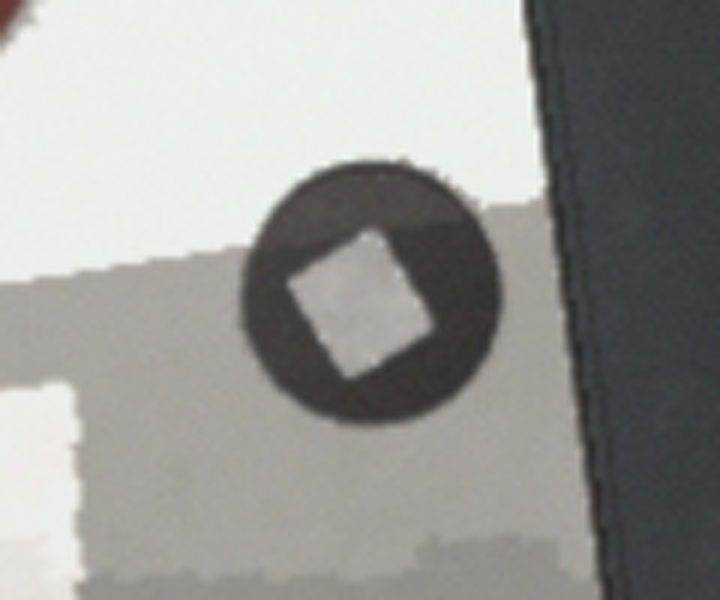

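View pics/w2.png

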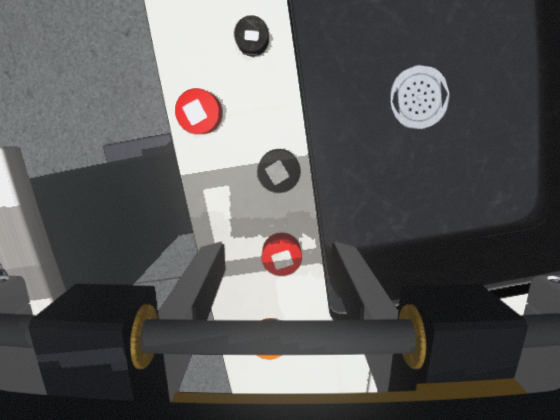

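```bash
python3 -c "
from h import *
c=load('w2.png'); P=onz(c,279.1,170.7,.021); print(P)
P[2]=.06; go(P,-100.5); P[2]=.0095; go(P)"
```

```text
[0.4282697  0.09040063 0.021     ]
t 2.67 tcp [0.4217 0.0554 0.1436] heading -98.92 y-axis [ 0.0073  0.0063 -1.    ] F [0.65 0.1  0.5 ] op 0.663 q [-0.01 -0.18  1.75  0.01  1.56  0.15]
delta tool mm [-35.   83.9   0.6]
rotvec tool [-0.0062  0.0276 -0.0075]
t 2.67 tcp [0.4217 0.0554 0.1436] heading -98.92 y-axis [ 0.0073  0.0063 -1.    ] F [0.65 0.1  0.5 ] op 0.663 q [-0.01 -0.18  1.75  0.01  1.56  0.15]
delta tool mm [-34.6 134.4   0.2]
```

Emit:
move_arm(plan="-0.017 0.02 0 -0.006 0.028 -0.007 0.66;-0.017 0.02 0 0 0 0 0.66;0 0.02 0 0 0 0 0.66;0 0.022 0 0 0 0 0.66;0 0 0 0 0 0 0.66;0 0 0 0 0 0 0.66")

```text
t: 3.17
tcp_pos: [0.4321, 0.0866, 0.0668]
tool_rot: [-1.103, 1.34, -1.354]
contact_force: [0.4, 0.1, 0.1]
opening: 0.657
```

```bash
python3 -c "
from h import *
go([.4283,.0904,.0095],-100.5); c=snap('wrist','w3.png')
"
```

```text
t 3.17 tcp [0.4321 0.0866 0.0668] heading -100.97 y-axis [ 1.220e-02 -3.000e-04 -9.999e-01] F [0.35 0.15 0.13] op 0.657 q [ 0.07 -0.1   1.83 -0.    1.39  0.26]
delta tool mm [-2.9 57.3 -5.2]
rotvec tool [-0.0121 -0.0082 -0.0019]
```

View pics/w3.png

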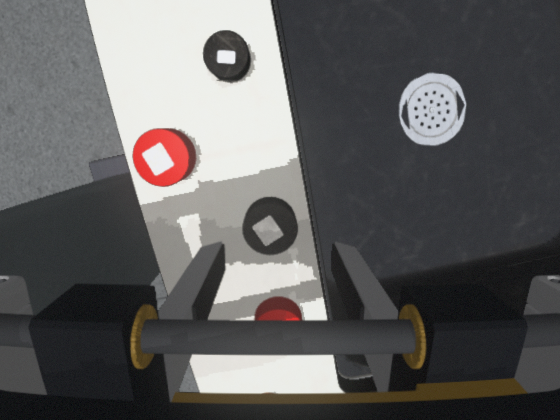

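```bash
python3 -c "
from h import *
c=load('w3.png'); im=c['image'][:,:,::-1]
cv2.imwrite('pics/w3s.png',cv2.resize(im[185:265,220:320],None,fx=7,fy=7,interpolation=cv2.INTER_CUBIC))
print(onz(c,270.5,225.5,.021))"
```

```text
[0.42869238 0.09237195 0.021     ]
```

View pics/w3s.png

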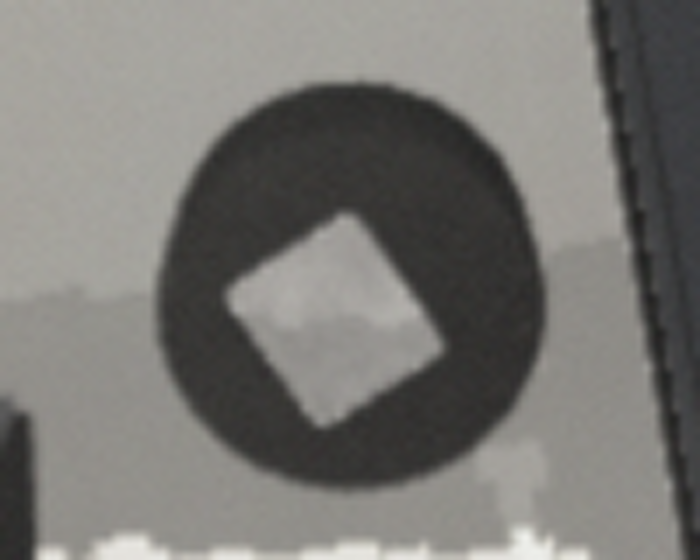

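Emit:
move_arm(plan="-0.0036 0.01 -0.0044 -0.012 0.008 -0.002 0.66;0 0.016 0 0 0 0 0.66;0 0.015 0 0 0 0 0.66;0 0.008 0 0 0 0 0.66;0 0 0 0 0 0 0.66")

```text
t: 3.63
tcp_pos: [0.4342, 0.0905, 0.0236]
tool_rot: [-1.093, 1.35, -1.363]
contact_force: [-0.4, 0.2, 0.6]
opening: 0.661
```

```bash
python3 -c "
from h import *
go([.4285,.091,.0095],-100.5)
"
```

```text
t 3.63 tcp [0.4342 0.0905 0.0236] heading -101.78 y-axis [ 0.0134  0.0016 -0.9999] F [-0.37  0.22  0.58] op 0.661 q [ 0.08 -0.05  1.88  0.    1.29  0.28]
delta tool mm [ 0.7 14.  -5.8]
rotvec tool [-0.0128 -0.0223 -0.0042]
```

Emit:
move_arm(plan="0.0007 0.004 -0.006 -0.013 -0.022 -0.004 0.66;0 0.005 0 0 0 0 0.66;0 0 0 0 0 0 0.66;0 0 0 0 0 0 0.66")

```text
t: 3.97
tcp_pos: [0.4294, 0.0912, 0.0163]
tool_rot: [-1.115, 1.341, -1.342]
contact_force: [-0.7, -0.5, 0.2]
opening: 0.665
```

```bash
python3 -c "
from h import *
go([.4285,.091,.0095],-100.5)
"
```

```text
t 3.97 tcp [0.4294 0.0912 0.0163] heading -100.42 y-axis [ 2.3e-03  6.0e-04 -1.0e+00] F [-0.66 -0.54  0.19] op 0.665 q [ 0.08 -0.04  1.89  0.    1.29  0.26]
delta tool mm [ 0.4  6.8 -0.8]
rotvec tool [-0.0021  0.0013 -0.001 ]
```

Emit:
move_arm(plan="0.0004 0.005 -0.0008 0 0 0 0.66;0 0.003 0 0 0 0 0.66;0 0 0 0 0 0 0.66;0 0 0 0 0 0 0.66")

```text
t: 4.3
tcp_pos: [0.4294, 0.0911, 0.0087]
tool_rot: [-1.113, 1.339, -1.343]
contact_force: [-0.1, 0.1, 0.3]
opening: 0.66
```

```bash
python3 -c "
from h import *
go([.4285,.091,.0095],-100.5); snap('wrist','w4.png')
"
```

```text
t 4.30 tcp [0.4294 0.0911 0.0087] heading -100.42 y-axis [ 4.7e-03  8.0e-04 -1.0e+00] F [-0.06  0.05  0.33] op 0.660 q [ 0.08 -0.03  1.9   0.    1.27  0.26]
delta tool mm [ 0.2 -0.8 -0.9]
rotvec tool [-0.0045  0.0013 -0.0016]
```

View pics/w4.png

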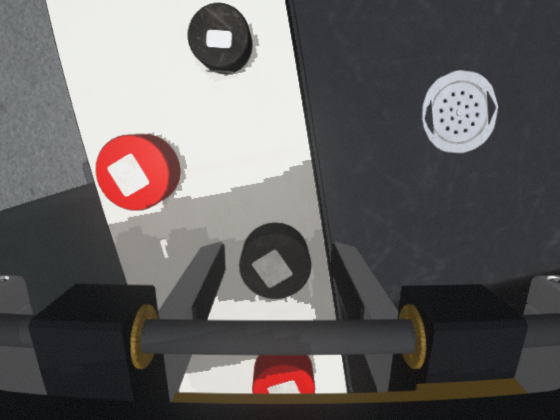

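Emit:
move_arm(plan="0 0 0 0 0 0 0.35;0 0 0 0 0 0 0.35;0 0 0 0 0 0 0.3;0 0 0 0 0 0 0.3;0 0 0 0 0 0 0.3;0 0 0 0 0 0 0.3", squeeze=15)

```text
t: 4.85
tcp_pos: [0.4297, 0.0911, 0.009]
tool_rot: [-1.113, 1.339, -1.343]
contact_force: [-0.6, -0.0, -0.3]
opening: 0.41
```

```bash
python3 -c "
from h import *
go([.4285,.091,.0095],-100.5); snap('wrist','w5.png')
"
```

```text
t 4.85 tcp [0.4297 0.0911 0.009 ] heading -100.43 y-axis [ 5.2e-03  9.0e-04 -1.0e+00] F [-0.62 -0.01 -0.34] op 0.410 q [ 0.08 -0.03  1.9   0.    1.27  0.26]
delta tool mm [ 0.3 -0.5 -1.1]
rotvec tool [-0.005   0.0013 -0.0018]
```

View pics/w5.png

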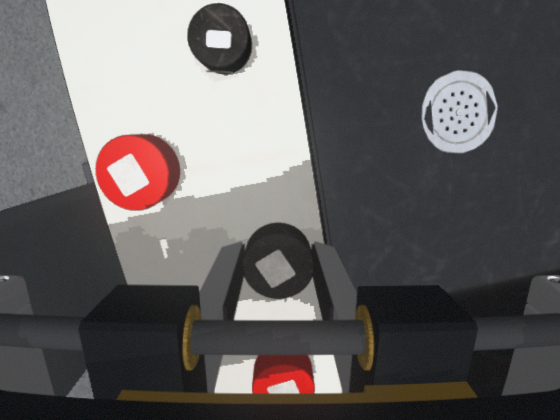

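```bash
python3 -c "
from h import *
c=load('w5.png'); P=onz(c,278,262,.021);print(P); p=robot.state()['tcp_pos']; print(p,proj(c,p),proj(c,[p[0],p[1],.021])); go(P)
im=c['image'][:,:,::-1]
cv2.imwrite('pics/w5s.png',cv2.resize(im[210:310,200:360],None,fx=5,fy=5,interpolation=cv2.INTER_CUBIC))
"
```

```text
[0.43003889 0.09231723 0.021     ]
[0.42964934 0.0911057  0.00902414] [277.59677745 255.99575432] [277.70152423 264.13455888]
t 4.90 tcp [0.4296 0.0911 0.009 ] heading -100.43 y-axis [ 5.2e-03  8.0e-04 -1.0e+00] F [ 0.21 -0.17 -0.2 ] op 0.406 q [ 0.08 -0.03  1.9   0.    1.27  0.26]
delta tool mm [ -1.3 -12.    0.2]
```

View pics/w5s.png

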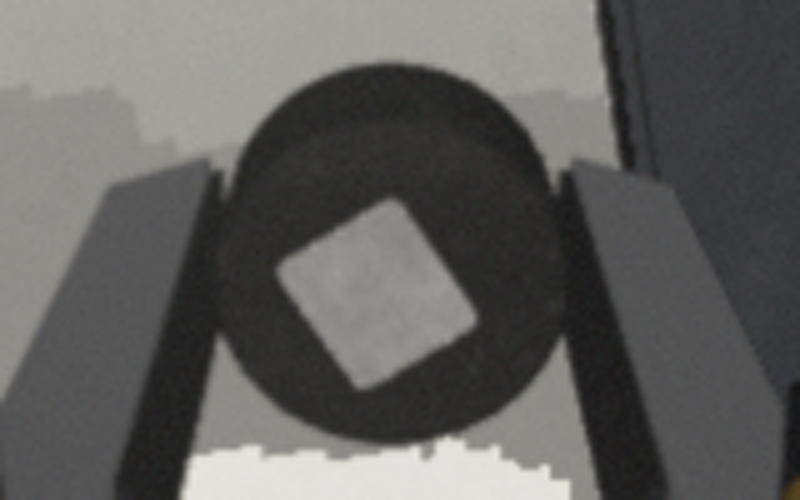

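Emit:
move_arm(plan="0 -0.02 0 0 0 0 0.3;0 -0.038 0 0 0 0 0.3;0 -0.038 0 0 0 0 0.3;0 -0.038 0 0 0 0 0.3;0.02 -0.025 0.008 0 0 0 0.3;0.035 0 0.015 0 0 0 0.3;0.035 0 0.015 0 0 0 0.3;0.035 0 0.015 0 0 0 0.3")

```text
t: 5.57
tcp_pos: [0.4572, -0.0401, 0.175]
tool_rot: [-1.122, 1.33, -1.332]
contact_force: [0.7, 0.8, -1.7]
opening: 0.411
```

```bash
python3 -c "
from h import *
go([.52,-.28,.16],-100.5)
"
```

```text
t 5.57 tcp [ 0.4572 -0.0401  0.175 ] heading -99.59 y-axis [ 3.e-03  7.e-04 -1.e+00] F [ 0.66  0.77 -1.72] op 0.411 q [-0.21 -0.11  1.63  0.    1.62 -0.04]
delta tool mm [226.1  15.1 101.9]
rotvec tool [-0.0028  0.0158 -0.0012]
```

Emit:
move_arm(plan="0.034 0 0.015 0 0.008 0 0.3;0.034 0 0.015 0 0.008 0 0.3;0.034 0 0.015 0 0 0 0.3;0.034 0 0.015 0 0 0 0.3;0.034 0 0.015 0 0 0 0.3;0.034 0 0.015 0 0 0 0.3;0 0 0 0 0 0 0.3;0 0 0 0 0 0 0.3")

```text
t: 6.23
tcp_pos: [0.5105, -0.2756, 0.1749]
tool_rot: [-1.108, 1.345, -1.353]
contact_force: [0.2, 0.2, -0.2]
opening: 0.41
```

```bash
python3 -c "
from h import *
go([.52,-.28,.16],-100.5); snap('wrist','w6.png'); snap('side','side6.png'); snap('scene','scene6.png')
"
```

```text
t 6.23 tcp [ 0.5105 -0.2756  0.1749] heading -101.03 y-axis [ 0.0061 -0.0013 -1.    ] F [ 0.22  0.19 -0.21] op 0.410 q [-0.59  0.16  1.35  0.    1.63 -0.4 ]
delta tool mm [ 2.5 15.  10.1]
rotvec tool [-0.0062 -0.0093  0.0002]
```

View pics/w6.png

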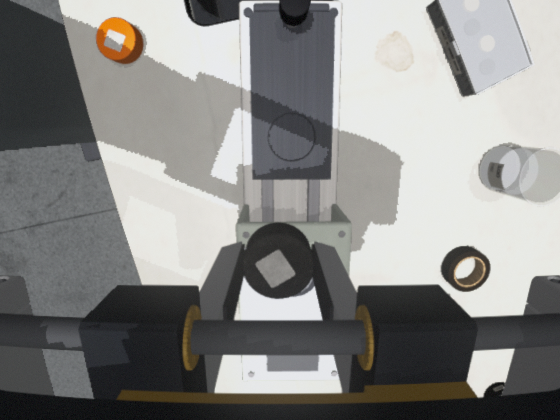

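```bash
python3 -c "
from h import *
c=load('w6.png'); im=c['image'][:,:,::-1]
a=im[95:195,230:350].astype(float)
cv2.imwrite('pics/w6s.png',np.clip(cv2.resize(a,None,fx=6,fy=6,interpolation=cv2.INTER_CUBIC)*2-40,0,255))
"
```

```text
[ WARN:0@0.060] global loadsave.cpp:1063 imwrite_ Unsupported depth image for selected encoder is fallbacked to CV_8U.
```

View pics/w6s.png

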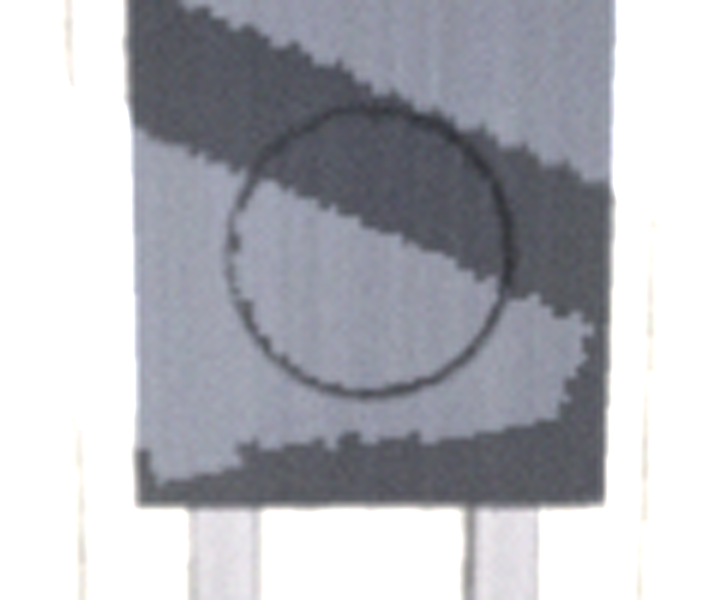

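```bash
python3 -c "
from h import *
c=load('w6.png'); f=lambda x,y:(230+(x+.5)/6-.5,95+(y+.5)/6-.5)
N=onz(c,*f(369.5,250),.038);print(N)
F=[onz(c,*f(x,505),.038) for x in (138,604)];print(F, np.linalg.norm(F[0]-F[1]))
B=[onz(c,*f(x,5),.038) for x in (130,612)];
for i in (0,1): 
  d=F[i]-B[i]; print(np.degrees(np.arctan2(d[1],d[0])))
n=F[1]-F[0];print('front normal',np.degrees(np.arctan2(-n[0],n[1])),np.degrees(np.arctan2(n[0],-n[1])))
d=(F[0]+F[1]-B[0]-B[1]);d/=np.linalg.norm(d);print('nest from front', (F[0]+F[1])/2-.04*d)
print('knob',onz(c,294,10,.084))
p=[.0061,-.0013,-1]
print('tcp px',proj(c,[.5105,-.2756,.187]))
"
```

```text
[ 0.53634139 -0.21413297  0.038     ]
[array([ 0.49230518, -0.24659739,  0.038     ]), array([ 0.56627306, -0.2610552 ,  0.038     ])] 0.0753675966264453
-101.06806414105206
-100.0082608368267
front normal -101.05963500257312 78.9403649974269
nest from front [ 0.53660414 -0.21450085  0.038     ]
knob [ 0.55392657 -0.12049212  0.084     ]
tcp px [277.77683921 264.25416005]
```

Emit:
move_arm(plan="-0.032 0 0.007 -0.006 0.003 0 0.3;-0.033 0 0.007 0 0 0 0.3;0 0.03 0 0 0 0 0.3;0 0.03 0 0 0 0 0.3;0 0.02 0 0 0 0 0.3;0 0.01 0 0 0 0 0.3;0 0 0 0 0 0 0.3")

```text
t: 6.97
tcp_pos: [0.5393, -0.1987, 0.0887]
tool_rot: [-1.112, 1.33, -1.347]
contact_force: [-0.6, 0.0, -0.5]
opening: 0.412
```

```bash
python3 -c "
from h import *
go([.5364,-.2143,.075],-100.8); c=snap('wrist','w7.png')
print(proj(c,[.5364,-.2143,.038]))
im=c['image'][:,:,::-1]
cv2.imwrite('pics/w7s.png',cv2.convertScaleAbs(cv2.resize(im[180:320,180:380],None,fx=4,fy=4,interpolation=cv2.INTER_CUBIC),alpha=1.6))
"
```

```text
t 6.97 tcp [ 0.5393 -0.1987  0.0887] heading -100.26 y-axis [ 0.0111 -0.0028 -0.9999] F [-0.63  0.04 -0.49] op 0.412 q [-0.45  0.18  1.5   0.    1.45 -0.27]
delta tool mm [15.9 13.7 -0.2]
rotvec tool [-0.0114  0.0094  0.0008]
[276.78550257 250.30180222]
```

View pics/w7s.png

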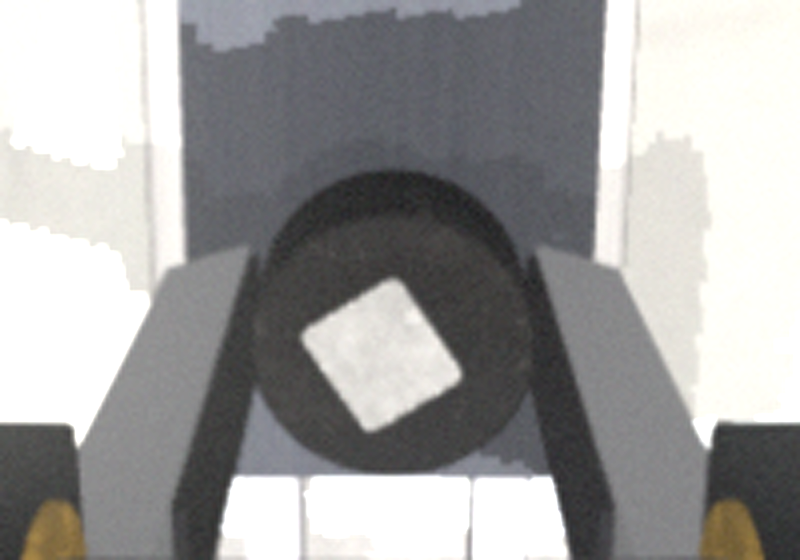

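```bash
python3 -c "
from h import *
c=load('w7.png'); f=lambda x,y:(180+(x+.5)/4-.5,180+(y+.5)/4-.5)
F=onz(c,*f(393,474),.038)
L=[onz(c,*f(*p),.038) for p in ((182,100),(188,240))]; Rr=[onz(c,*f(*p),.038) for p in ((606,100),(597,240))]
for a in (L,Rr):
  d=a[1]-a[0];print(np.degrees(np.arctan2(d[1],d[0])))
x=np.array([np.cos(np.radians(-100.8)),np.sin(np.radians(-100.8))]); z=np.array([x[1],-x[0]])
mid=(L[0]+L[1]+Rr[0]+Rr[1])[:2]/4
print('width',(Rr[0]-L[0])[:2]@z)
N=x*(F[:2]@x-.04)+z*(mid@z);print('nest',N, 'vs old diff x,z', (N-[.5364,-.2143])@x,(N-[.5364,-.2143])@z)
S=onz(c,*f(392,343),.1007);print('spec',S, (S-robot.state()['tcp_pos'])[:2]@x,(S-robot.state()['tcp_pos'])[:2]@z)
"
```

```text
-100.21218310100642
-101.50529501846935
width -0.07629535496247267
nest [ 0.53715555 -0.21422611] vs old diff x,z -0.00021415845255293086 -0.000728325403983751
spec [ 0.53902597 -0.19935882  0.1007    ] 0.0005832656704509755 0.0005755796723491722
```

Emit:
move_arm(plan="0.0155 0.005 0 -0.01 0.009 0 0.3;0 0.012 0 0 0 0 0.3;0 0.005 0 0 0 0 0.3;0 0 0 0 0 0 0.3;0 0 0 0 0 0 0.3")

```text
t: 7.43
tcp_pos: [0.5396, -0.2175, 0.0718]
tool_rot: [-1.109, 1.337, -1.356]
contact_force: [-0.6, 0.1, 0.1]
opening: 0.412
```

```bash
python3 -c "
from h import *
go([.537,-.2143,.041],-100.8)"
```

```text
t 7.43 tcp [ 0.5396 -0.2175  0.0718] heading -100.86 y-axis [ 0.0102 -0.0061 -0.9999] F [-0.61  0.11  0.11] op 0.412 q [-0.48  0.21  1.5  -0.    1.42 -0.29]
delta tool mm [-2.8 30.8 -3.5]
rotvec tool [-0.0111 -0.001   0.0041]
```

Emit:
move_arm(plan="-0.0025 0.006 -0.003 -0.01 0 0.004 0.3;0 0.008 0 0 0 0 0.3;0 0 0 0 0 0 0.3;0 0 0 0 0 0 0.3")

```text
t: 7.77
tcp_pos: [0.5375, -0.2151, 0.0575]
tool_rot: [-1.112, 1.346, -1.349]
contact_force: [0.5, 0.3, -0.2]
opening: 0.411
```

```bash
python3 -c "
from h import *
go([.537,-.2143,.041],-100.8)"
```

```text
t 7.77 tcp [ 0.5375 -0.2151  0.0575] heading -100.92 y-axis [ 2.1e-03 -4.0e-04 -1.0e+00] F [ 0.47  0.33 -0.19] op 0.411 q [-0.48  0.22  1.51  0.    1.4  -0.29]
delta tool mm [-0.7 16.5 -0.7]
rotvec tool [-0.0022 -0.002  -0.    ]
```

Emit:
move_arm(plan="-0.001 0.004 -0.0004 0 0 0 0.3;0 0.004 0 0 0 0 0.3;0 0.003 0 0 0 0 0.3;0 0 0 0 0 0 0.3;0 0 0 0 0 0 0.3")

```text
t: 8.18
tcp_pos: [0.5373, -0.2135, 0.0451]
tool_rot: [-1.112, 1.346, -1.349]
contact_force: [0.3, 0.2, -0.2]
opening: 0.412
```

```bash
python3 -c "
from h import *
go([.537,-.2143,.041],-100.8); c=snap('wrist','w8.png')
im=c['image'][:,:,::-1]
cv2.imwrite('pics/w8s.png',cv2.convertScaleAbs(cv2.resize(im[180:320,180:380],None,fx=4,fy=4,interpolation=cv2.INTER_CUBIC),alpha=1.6))
"
```

```text
t 8.18 tcp [ 0.5373 -0.2135  0.0451] heading -100.88 y-axis [ 1.8e-03 -2.0e-04 -1.0e+00] F [ 0.26  0.17 -0.18] op 0.412 q [-0.48  0.23  1.53  0.    1.38 -0.29]
delta tool mm [ 0.9  4.1 -0.2]
rotvec tool [-0.0018 -0.0015 -0.0002]
```

View pics/w8s.png

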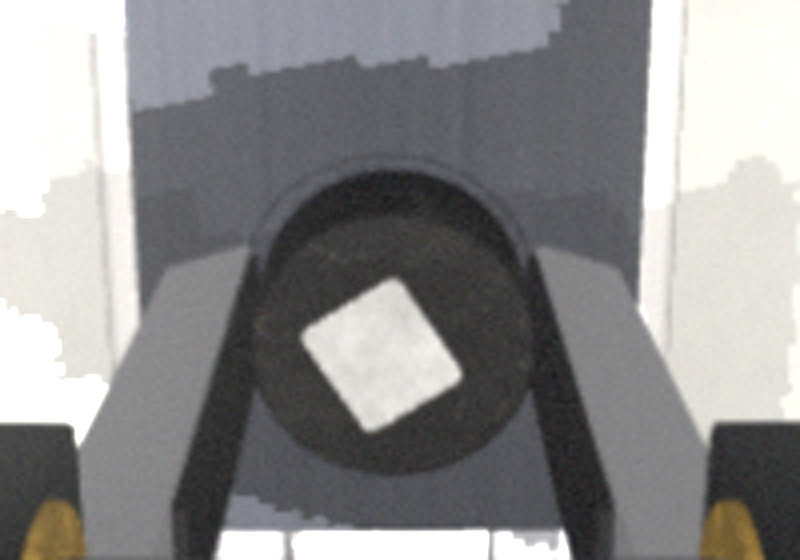

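Emit:
move_arm(plan="0 0.002 0 0 0 0 0.3;0 0.002 0 0 0 0 0.3;0 0 0 0 0 0 0.3;0 0 0 0 0 0 0.3")

```text
t: 8.57
tcp_pos: [0.5376, -0.2137, 0.0412]
tool_rot: [-1.112, 1.346, -1.349]
contact_force: [-0.8, -0.9, 0.0]
opening: 0.411
```

```bash
python3 -c "
from h import *
go([.537,-.2143,.041],-100.8)"
```

```text
t 8.57 tcp [ 0.5376 -0.2137  0.0412] heading -100.88 y-axis [ 2.6e-03 -6.0e-04 -1.0e+00] F [-0.77 -0.91  0.04] op 0.411 q [-0.48  0.24  1.53  0.    1.37 -0.29]
delta tool mm [ 0.7  0.2 -0.5]
rotvec tool [-0.0027 -0.0015  0.0001]
```

Emit:
move_arm(plan="0 0.0003 0 0 0 0 0.5;0 0 0 0 0 0 0.6;0 0 0 0 0 0 0.66;0 0 0 0 0 0 0.66;0 -0.02 0 0 0 0 0.66;0 -0.035 0 0 0 0 0.66;0.03 -0.035 0 0 0 0 0.66;0.03 0 0 0 0 0 0.4")

```text
t: 9.23
tcp_pos: [0.5255, -0.267, 0.1303]
tool_rot: [-1.117, 1.347, -1.337]
contact_force: [1.5, -0.5, 1.0]
opening: 0.62
```

```bash
python3 -c "
from h import *
go([.537,-.2143,.12],-100.8); c=snap('wrist','w9.png')
"
```

```text
t 9.23 tcp [ 0.5255 -0.267   0.1303] heading -100.42 y-axis [-0.0035  0.0045 -1.    ] F [ 1.48 -0.45  1.  ] op 0.620 q [-0.57  0.2   1.39  0.    1.55 -0.39]
delta tool mm [-53.9  10.5   1.8]
rotvec tool [ 0.0042  0.0067 -0.0038]
```

View pics/w9.png

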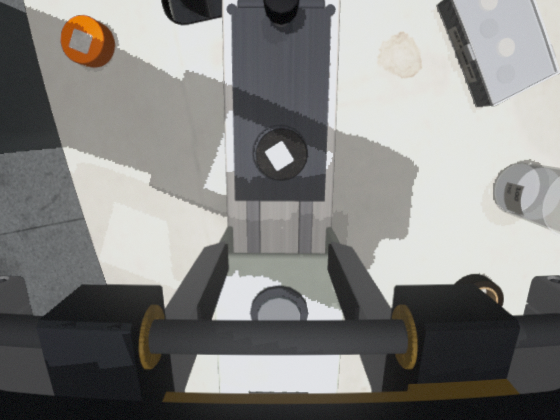

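```bash
python3 -c "
from h import *
c=load('w9.png'); im=c['image'][:,:,::-1]
cv2.imwrite('pics/w9s.png',cv2.convertScaleAbs(cv2.resize(im[110:210,220:340],None,fx=6,fy=6,interpolation=cv2.INTER_CUBIC),alpha=1.8))
print('knob',onz(c,281,12,.084), onz(c,280.5,153,.053))
"
```

```text
knob [ 0.55370573 -0.12466428  0.084     ] [ 0.53720466 -0.21407341  0.053     ]
```

View pics/w9s.png

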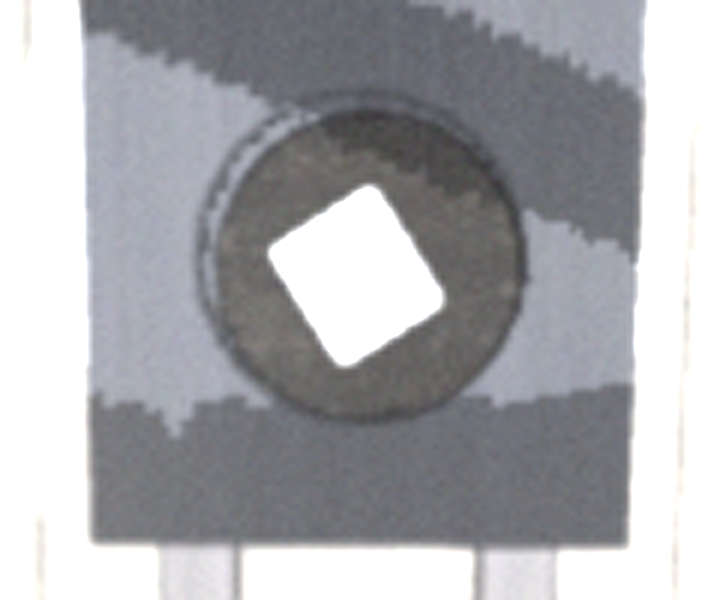

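Emit:
move_arm(plan="-0.039 0 0 0.004 0.007 -0.004 0;-0.039 0 0 0 0 0 0;-0.039 0 0.001 0 0 0 0;-0.039 0 0.001 0 0 0 0;-0.039 0 0 0 0 0 0;0 0 0 0 0 0 0;0 0 0 0 0 0 0;0 0 0 0 0 0 0")

```text
t: 9.95
tcp_pos: [0.5642, -0.0794, 0.1256]
tool_rot: [-1.11, 1.359, -1.362]
contact_force: [0.3, 0.2, -0.1]
opening: 0.018
```

```bash
python3 -c "
from h import *
go([.5638,-.0738,.066],-100.8); c=snap('wrist','w10.png');snap('scene','s10.png')
print(proj(c,[.5563,-.1131,.084]))
"
```

```text
t 9.95 tcp [ 0.5642 -0.0794  0.1256] heading -101.82 y-axis [-0.003  -0.0048 -1.    ] F [ 0.33  0.2  -0.1 ] op 0.018 q [-0.24  0.16  1.45 -0.01  1.53 -0.03]
delta tool mm [-5.7 59.6 -1.5]
rotvec tool [ 0.002  -0.0178  0.0053]
[276.50856003 278.3064075 ]
```

View pics/w10.png

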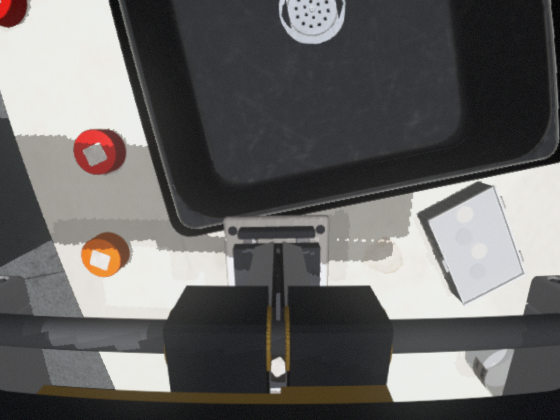

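View pics/s10.png

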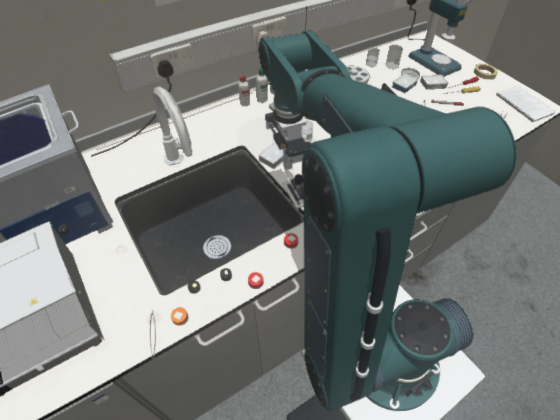

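Emit:
move_arm(plan="-0.006 0.018 -0.001 0.002 -0.018 0.005 0;0 0.02 0 0 0 0 0;0 0.018 0 0 0 0 0;0 0.005 0 0 0 0 0;0 0 0 0 0 0 0")

```text
t: 10.47
tcp_pos: [0.5651, -0.0825, 0.0645]
tool_rot: [-1.106, 1.35, -1.36]
contact_force: [-0.3, 0.0, -0.5]
opening: 0.003
```

```bash
python3 -c "
from h import *
go([.5638,-.0738,.066],-100.8); c=snap('wrist','w11.png')
"
```

```text
t 10.47 tcp [ 0.5651 -0.0825  0.0645] heading -101.48 y-axis [ 0.0045 -0.0034 -1.    ] F [-0.29  0.02 -0.46] op 0.003 q [-0.24  0.2   1.53 -0.    1.41 -0.04]
delta tool mm [-8.2 -1.5 -3. ]
rotvec tool [-0.0051 -0.0119  0.0025]
```

View pics/w11.png

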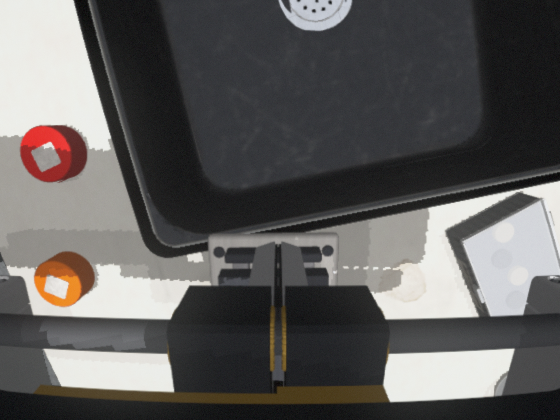

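Emit:
move_arm(plan="0.004 0 -0.003 -0.004 -0.012 0.002 0;0.002 0 0 0 0 0 0;0.002 0 0 0 0 0 0;0.001 0 0 0 0 0 0")

```text
t: 10.85
tcp_pos: [0.5617, -0.0928, 0.0683]
tool_rot: [-1.109, 1.344, -1.35]
contact_force: [0.6, 4.0, -3.1]
opening: 0.004
```

```bash
cat >> h.py <<'E'
def st():
    s=robot.state();T=R.from_rotvec(s['tool_rot']).as_matrix()
    x=np.array([np.cos(np.radians(-100.8)),np.sin(np.radians(-100.8)),0]);p=s['tcp_pos']-np.array([.5563,-.1131,.07])
    z=np.array([-x[1],x[0],0])
    print('t %.2f along %.2f lat %.2f z %.1f'%(s['t'],p@x*1e3,p@z*1e3,s['tcp_pos'][2]*1e3),'push %.2f'%(-s['contact_force']@x),'F',s['contact_force'].round(2),'rot',R.from_matrix(T.T@np.c_[x,[0,0,-1],z]).as_rotvec().round(4))
E
python3 -c "
from h import *
st()"
```

```text
t 10.85 along -20.93 lat 1.45 z 68.3 push 4.06 F [ 0.64  4.01 -3.07] rot [-0.0053 -0.0011 -0.001 ]
```

Emit:
move_arm(plan="0.0015 0 -0.001 0 0 0 0;0.0015 0 0 0 0 0 0")

```text
t: 11.02
tcp_pos: [0.5611, -0.0928, 0.0686]
tool_rot: [-1.103, 1.344, -1.345]
contact_force: [0.8, 6.1, -2.5]
opening: 0.006
```

```bash
python3 -c "
from h import *
st()"
```

```text
t 11.02 along -20.80 lat 0.96 z 68.6 push 6.18 F [ 0.75  6.15 -2.52] rot [-0.0071 -0.0006 -0.0077]
```

Emit:
move_arm(plan="0.003 0.0005 0 0 0 0.007 0;0.003 0 0 0 0 0 0;0.003 0 0 0 0 0 0")

```text
t: 11.27
tcp_pos: [0.5609, -0.0936, 0.0689]
tool_rot: [-1.085, 1.35, -1.326]
contact_force: [2.2, 8.8, -1.8]
opening: 0.007
```

```bash
python3 -c "
from h import *
st()"
```

```text
t 11.27 along -20.01 lat 0.90 z 68.9 push 9.03 F [ 2.25  8.76 -1.84] rot [-0.008   0.0028 -0.0311]
```

Emit:
move_arm(plan="0.004 0.001 0 -0.005 0 -0.03 0;0.004 0 0 0 0 -0.01 0;0.005 0 0 0 0 -0.01 0")

```text
t: 11.52
tcp_pos: [0.5607, -0.0947, 0.0686]
tool_rot: [-1.112, 1.341, -1.342]
contact_force: [2.5, 12.3, -2.0]
opening: 0.004
```

```bash
python3 -c "
from h import *
st()"
```

```text
t 11.52 along -18.94 lat 0.84 z 68.6 push 12.60 F [ 2.54 12.35 -1.97] rot [-0.0037  0.0061 -0.0037]
```

Emit:
move_arm(plan="0.0055 0.0005 0 -0.003 0.006 -0.012 0;0.006 0 0 0 0 -0.01 0")

```text
t: 11.68
tcp_pos: [0.5607, -0.0949, 0.0686]
tool_rot: [-1.113, 1.344, -1.343]
contact_force: [3.4, 14.8, -2.5]
opening: 0.004
```

```bash
python3 -c "
from h import *
st()"
```

```text
t 11.68 along -18.73 lat 0.88 z 68.6 push 15.14 F [ 3.45 14.75 -2.54] rot [-0.0014  0.004  -0.0025]
```

Emit:
move_arm(plan="0.0065 0 0 0 0.004 -0.012 0;0.007 0 0 0 0 -0.01 0")

```text
t: 11.85
tcp_pos: [0.5606, -0.095, 0.0686]
tool_rot: [-1.111, 1.344, -1.341]
contact_force: [3.9, 17.2, -0.9]
opening: 0.004
```

```bash
python3 -c "
from h import *
st()"
```

```text
t 11.85 along -18.59 lat 0.86 z 68.6 push 17.66 F [ 3.88 17.23 -0.94] rot [-0.002   0.0046 -0.0054]
```

Emit:
move_arm(plan="0.0075 0 0 0 0.004 -0.014 0")

```text
t: 11.93
tcp_pos: [0.5606, -0.0951, 0.0686]
tool_rot: [-1.11, 1.345, -1.342]
contact_force: [4.1, 18.4, -1.5]
opening: 0.004
```

```bash
python3 -c "
from h import *
st()"
```

```text
t 11.93 along -18.51 lat 0.86 z 68.6 push 18.78 F [ 4.05 18.35 -1.53] rot [-0.0023  0.0031 -0.0055]
```

Emit:
move_arm(plan="0.008 0 0 0 0.004 -0.014 0")

```text
t: 12.02
tcp_pos: [0.5606, -0.0952, 0.0686]
tool_rot: [-1.108, 1.346, -1.342]
contact_force: [4.8, 19.0, -1.6]
opening: 0.004
```

```bash
python3 -c "
from h import *
st()"
```

```text
t 12.02 along -18.43 lat 0.89 z 68.6 push 19.53 F [ 4.75 18.97 -1.62] rot [-0.0028  0.0018 -0.0063]
```

Emit:
move_arm(plan="0.0085 0 0 0 0.002 -0.014 0;0.0085 0 0 0 0.002 -0.014 0")

```text
t: 12.18
tcp_pos: [0.5602, -0.0974, 0.0686]
tool_rot: [-1.11, 1.343, -1.343]
contact_force: [2.8, 13.4, -1.4]
opening: 0.008
```

```bash
python3 -c "
from h import *
st()"
```

```text
t 12.18 along -16.13 lat 0.91 z 68.6 push 13.68 F [ 2.76 13.4  -1.36] rot [-0.0035  0.0034 -0.005 ]
```

Emit:
move_arm(plan="0.004 0 -0.0005 -0.003 0.003 -0.008 0;0.004 0 0 0 0 -0.004 0;0.004 0 0 0 0 -0.004 0")

```text
t: 12.43
tcp_pos: [0.5596, -0.099, 0.0687]
tool_rot: [-1.112, 1.343, -1.339]
contact_force: [2.5, 9.7, -1.0]
opening: 0.009
```

```bash
python3 -c "
from h import *
st()"
```

```text
t 12.43 along -14.44 lat 0.65 z 68.7 push 10.00 F [ 2.5   9.71 -0.99] rot [-0.0018  0.0065 -0.0057]
```

Emit:
move_arm(plan="0.006 0 -0.0005 -0.002 0.006 -0.01 0;0.006 0 0 0 0 -0.005 0;0.006 0 0 0 0 -0.005 0")

```text
t: 12.68
tcp_pos: [0.5583, -0.106, 0.0687]
tool_rot: [-1.112, 1.343, -1.34]
contact_force: [1.4, 5.3, 0.1]
opening: 0.007
```

```bash
python3 -c "
from h import *
st()"
```

```text
t 12.68 along -7.34 lat 0.68 z 68.7 push 5.44 F [1.45 5.26 0.09] rot [-0.0015  0.0059 -0.005 ]
```

Emit:
move_arm(plan="0.006 0 -0.0005 -0.002 0.006 -0.008 0;0.006 0 0 0 0 -0.004 0;0.006 0 0 0 0 -0.004 0;0.006 0 0 0 0 -0.004 0")

```text
t: 13.02
tcp_pos: [0.5551, -0.1222, 0.0687]
tool_rot: [-1.118, 1.342, -1.345]
contact_force: [1.3, 6.6, -1.6]
opening: 0.004
```

```bash
python3 -c "
from h import *
st()"
```

```text
t 13.02 along 9.15 lat 0.56 z 68.7 push 6.71 F [ 1.32  6.58 -1.56] rot [-0.0007  0.005   0.002 ]
```

Emit:
move_arm(plan="0.006 0 -0.0005 0 0.005 0 0;0.006 0 0 0 0 -0.002 0;0.006 0 0 0 0 -0.002 0;0.006 0 0 0 0 -0.002 0;0.006 0 0 0 0 -0.002 0;0.006 0 0 0 0 -0.002 0;0.006 0 0 0 0 -0.002 0")

```text
t: 13.6
tcp_pos: [0.5495, -0.1519, 0.0687]
tool_rot: [-1.109, 1.343, -1.336]
contact_force: [1.3, 5.5, -0.7]
opening: 0.004
```

```bash
python3 -c "
from h import *
st()
c=snap('scene','s12.png');c=snap('side','sd12.png')"
```

```text
t 13.60 along 39.35 lat 0.59 z 68.7 push 5.67 F [ 1.34  5.51 -0.68] rot [-0.0022  0.0074 -0.0092]
```

View pics/sd12.png

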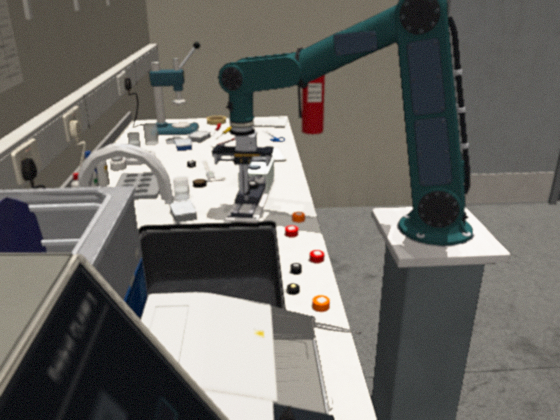

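Emit:
move_arm(plan="0.005 0 -0.0005 -0.002 0.006 -0.012 0;0.005 0 0 0 0 -0.003 0;0.005 0 0 0 0 -0.003 0;0.005 0 0 0 0 -0.003 0;0.005 0 0 0 0 -0.003 0")

```text
t: 14.12
tcp_pos: [0.5459, -0.1701, 0.0687]
tool_rot: [-1.119, 1.341, -1.348]
contact_force: [0.7, 5.1, -1.4]
opening: 0.005
```

```bash
python3 -c "
from h import *
st()"
```

```text
t 14.12 along 57.94 lat 0.51 z 68.7 push 5.13 F [ 0.69  5.09 -1.37] rot [-0.0011  0.0042  0.0046]
```

Emit:
move_arm(plan="0.005 0 -0.0005 -0.001 0.004 0 0;0.005 0 0 0 0 -0.003 0;0.005 0 0 0 0 -0.003 0")

```text
t: 14.37
tcp_pos: [0.544, -0.1805, 0.0687]
tool_rot: [-1.117, 1.343, -1.348]
contact_force: [0.9, 5.8, -0.9]
opening: 0.004
```

```bash
python3 -c "
from h import *
st()"
```

```text
t 14.37 along 68.53 lat 0.51 z 68.7 push 5.83 F [ 0.87  5.77 -0.92] rot [-0.0011  0.0027  0.0032]
```

Emit:
move_arm(plan="0.005 0 -0.0005 -0.001 0.003 0 0;0.005 0 0 0 0 -0.003 0;0.005 0 0 0 0 -0.003 0")

```text
t: 14.62
tcp_pos: [0.542, -0.1909, 0.0687]
tool_rot: [-1.116, 1.344, -1.347]
contact_force: [2.0, 6.7, -1.2]
opening: 0.008
```

```bash
python3 -c "
from h import *
st()"
```

```text
t 14.62 along 79.15 lat 0.51 z 68.7 push 6.94 F [ 2.    6.68 -1.19] rot [-0.0011  0.0021  0.0018]
```

Emit:
move_arm(plan="0.005 0 -0.0005 -0.001 0.002 0 0;0.005 0 0 0 0 -0.003 0;0.005 0 0 0 0 -0.003 0")

```text
t: 14.87
tcp_pos: [0.54, -0.2014, 0.0687]
tool_rot: [-1.115, 1.344, -1.346]
contact_force: [1.5, 5.4, -1.1]
opening: 0.009
```

```bash
python3 -c "
from h import *
st()"
```

```text
t 14.87 along 89.78 lat 0.51 z 68.7 push 5.60 F [ 1.49  5.42 -1.15] rot [-0.0009  0.0026  0.0004]
```

Emit:
move_arm(plan="0.005 0 -0.0005 -0.001 0.002 0 0;0.005 0 0 0 0 -0.003 0;0.005 0 0 0 0 -0.003 0")

```text
t: 15.12
tcp_pos: [0.538, -0.2118, 0.0687]
tool_rot: [-1.114, 1.344, -1.344]
contact_force: [0.1, 5.1, 0.1]
opening: 0.007
```

```bash
python3 -c "
from h import *
st()"
```

```text
t 15.12 along 100.39 lat 0.52 z 68.7 push 4.98 F [0.07 5.06 0.07] rot [-0.0007  0.0031 -0.0011]
```

Emit:
move_arm(plan="0.0045 0 -0.0005 -0.001 0.003 -0.003 0;0.0045 0 0 0 0 -0.003 0")

```text
t: 15.28
tcp_pos: [0.5369, -0.2179, 0.0687]
tool_rot: [-1.115, 1.345, -1.346]
contact_force: [2.3, 5.7, -1.5]
opening: 0.002
```

```bash
python3 -c "
from h import *
st()"
```

```text
t 15.28 along 106.56 lat 0.55 z 68.7 push 6.00 F [ 2.29  5.67 -1.51] rot [-0.0006  0.0016  0.0002]
```

Emit:
move_arm(plan="0.0045 0 -0.0005 -0.001 0.002 -0.002 0;0.0045 0 0 0 0 -0.003 0")

```text
t: 15.45
tcp_pos: [0.5357, -0.2238, 0.0687]
tool_rot: [-1.115, 1.345, -1.346]
contact_force: [0.4, 5.8, -0.7]
opening: 0.006
```

```bash
python3 -c "
from h import *
st()"
```

```text
t 15.45 along 112.57 lat 0.54 z 68.7 push 5.79 F [ 0.43  5.81 -0.69] rot [-0.0004  0.0012  0.0003]
```

Emit:
move_arm(plan="0.0045 0 -0.0005 0 0.001 -0.002 0;0.0045 0 0 0 0 -0.003 0")

```text
t: 15.62
tcp_pos: [0.5348, -0.2287, 0.0687]
tool_rot: [-1.113, 1.345, -1.345]
contact_force: [1.9, 8.0, -0.4]
opening: 0.007
```

```bash
python3 -c "
from h import *
st()"
```

```text
t 15.62 along 117.59 lat 0.55 z 68.7 push 8.26 F [ 1.92  8.05 -0.4 ] rot [-0.0011  0.002  -0.0018]
```

Emit:
move_arm(plan="0.0045 0 -0.0005 0 0.002 -0.005 0;0.0045 0 0 0 0 -0.003 0")

```text
t: 15.78
tcp_pos: [0.5343, -0.2314, 0.0687]
tool_rot: [-1.11, 1.346, -1.342]
contact_force: [2.2, 12.8, 1.0]
opening: 0.006
```

```bash
python3 -c "
from h import *
st()"
```

```text
t 15.78 along 120.29 lat 0.55 z 68.7 push 12.94 F [ 2.17 12.76  1.03] rot [-0.0017  0.0021 -0.0055]
```

Emit:
move_arm(plan="0.005 0 0 0 0.002 -0.009 0;0.005 0 0 0 0 -0.005 0")

```text
t: 15.95
tcp_pos: [0.5343, -0.2315, 0.0687]
tool_rot: [-1.107, 1.348, -1.338]
contact_force: [2.2, 12.4, 1.1]
opening: 0.006
```

```bash
python3 -c "
from h import *
st()"
```

```text
t 15.95 along 120.38 lat 0.54 z 68.7 push 12.57 F [ 2.16 12.39  1.12] rot [-0.0008  0.0032 -0.0101]
```

Emit:
move_arm(plan="-0.002 0 0 0 0 0 0;-0.004 0 0 0 0 0 0;-0.01 0 0 0 0 0 0;-0.02 0 0 0 0 0 0;-0.02 -0.02 0 0 0 0 0;0 -0.04 0 0 0 0 0;0 -0.03 0 0 0 0 0;0 0 0 0 0 0 0")

```text
t: 16.62
tcp_pos: [0.5424, -0.1756, 0.1613]
tool_rot: [-1.12, 1.349, -1.344]
contact_force: [0.4, -1.3, 0.5]
opening: 0.003
```

```bash
python3 -c "
from h import *
st()
snap('side','sd13.png')"
```

```text
t 16.62 along 63.99 lat -1.93 z 161.3 push -1.23 F [ 0.38 -1.32  0.45] rot [0.005  0.002  0.0018]
```

Emit:
move_arm(plan="0.03 -0.02 0 0 0 0 0;0.035 -0.015 0 0 0 0 0;0.038 0 0 0 0 0 0;0.038 0 0 0 0 0 0;0 0 0 0 0 0 0;0 0 0 0 0 0 0")

```text
t: 17.17
tcp_pos: [0.5121, -0.3182, 0.1875]
tool_rot: [-1.131, 1.356, -1.337]
contact_force: [-0.2, 0.7, 0.2]
opening: 0.004
```

```bash
python3 -c "
from h import *
st()
snap('wrist','w13.png')
c=load('w13.png')
k=np.array([.5563,-.1131]);x=np.array([np.cos(np.radians(-100.8)),np.sin(np.radians(-100.8))])
for t in (0.135,.14,.141,.145): print(t,proj(c,[*(k+t*x),.084]))"
```

```text
t 17.17 along 209.72 lat -5.04 z 187.5 push 0.63 F [-0.18  0.67  0.19] rot [0.0175 0.0039 0.0041]
0.135 [286.14717941 125.16442652]
0.14 [286.09278566 131.27520709]
0.141 [286.08189883 132.49229046]
0.145 [286.03832967 137.34354214]
```

View pics/w13.png

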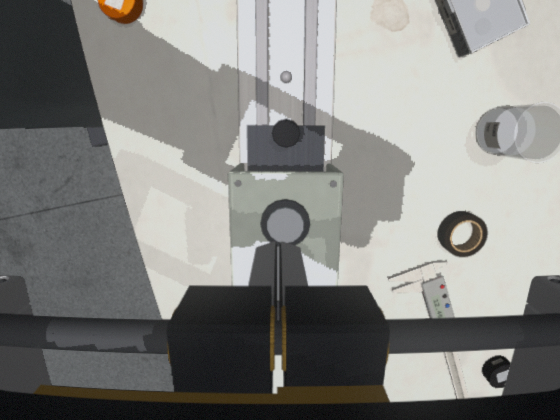

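```bash
python3 -c "
from h import *
c=snap('side','sd14.png');im=c['image'][:,:,::-1]
cv2.imwrite('pics/sd14s.png',cv2.resize(im[140:230,210:310],None,fx=6,fy=6,interpolation=cv2.INTER_CUBIC))"
```

```text
(no output)
```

View pics/sd14s.png

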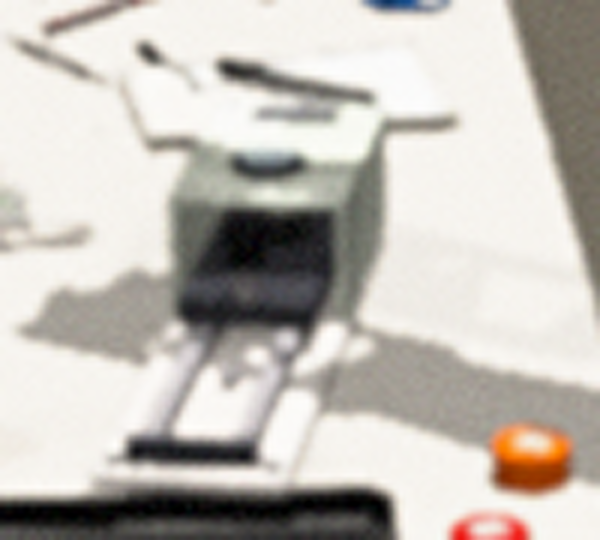

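```bash
python3 -c "
from station import robot
print(robot.finish_job())"
```

```text
the job is handed in; nothing more can be done
None
```

The largest specimen went into the nest, the carriage was pushed home against the stop, and the job was handed in at about 17 s of the 62 s allowed. No verdict is reported back.

- **Specimen:** I lowered it into the nest and released it while the carriage was still parked. The wrist picture afterwards showed it inside the nest rim, about 0.3 mm from the measured centre and apparently flat.
- **Carriage:** it broke free at about 20 N of push, then slid against about 6 N in small steps. Resistance rose at about 138 mm of travel. It came to a solid stop at about 141 mm with about 13 N on the knob, which leaves roughly 7 N on the stop after friction.
- **Last checks:** after I backed off, the knob sat at pixel (286, 132), which fits 141 mm of travel, so the carriage had not sprung back. The arm was clear of everything, with contact force within noise.
- **Not checked:** inside the head I could not see the specimen, so I confirmed its seating only before the push. The slide had no jolts apart from the small break-free jerk. I never went near the smaller specimens, and they looked in place in a picture taken during the push. I did not re-measure them at the end.

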